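# Seat the transformer can in its corner bay

## Task

The preamplifier is open on the bench and its little steel transformer can (the one with the copper band) is loose on the chassis floor. With a fingertip, push the can back until its long side lies flat against the aluminium rail, then slide it left along the rail into the corner bay until it is fully home: hard up to the end stop and flat against the rail. Push it only - do not pick it up or tip it - and leave the loose knob, the loose capacitor and everything else on the bench alone.

Things in the scene. Friction and masses are not known exactly. Their poses are not given: they have to be found in the camera images.
- chassis: the open preamplifier, 440 (y) x 300 (x) mm, walls 42 mm high, fixed on the bench, turned up to 12 degrees. Origin on the bench under the middle of its floor; x to its rear (away from the robot), y to its left (along the rail), z up. Floor: gold sheet, upper side at z = 3 mm. Blue front panel 44 mm high at x = -150 mm; control bodies behind it reach x = -130 mm; from there to the rail the floor is clear
- rail (a point): middle of the aluminium rail's front face (the one towards the robot), at its top edge: chassis (45, 0, 19) mm; axes as the chassis. The rail is 3 mm thick, stands 16 mm above the floor and runs from y = -180 to +180 mm. Behind it lie a circuit board and a toroid, up to 38 mm above the floor
- stop (a point): foot of the steel end stop, on the floor where it meets the rail: chassis (45, 175, 3) mm; axes as the chassis. The stop is 36 mm high, 42 mm long, its face looks to -y. It ends the corner bay at the rail's left end. Its top turns over as a 12 mm lip above the bay, 34.5 mm above the floor: the can slides under it with 4.5 mm to spare
- cheek (a point): inner edge of the bay's mouth, on the floor: chassis (6, 155, 3) mm; axes as the chassis. From here a steel cheek 14 mm high runs opposite the rail to the end stop (bay 39 mm wide, 20 mm long); ahead of here it flares outwards to chassis (-3, 142) mm. The rear 27 mm or so of a seated can stays outside the bay
- seat (a point): where the centre of the can lies when fully home in the corner bay: chassis x = +27, y = +145, z = +18 mm; axes parallel to the chassis axes
- can_mid (a point): centre of the loose transformer can, a plain steel block with a copper band round its middle: 36 (its x) x 60 (its y, the long side) x 30 mm high, flat on the chassis floor, 0.11 to 0.22 kg; centre 15 mm above the floor. Starts between panel and rail, turned up to 30 degrees, 110 to 215 mm to the right of the seat. Pressing it hard on the rail brakes it
- knob_loose: loose black control knob, 26 mm across, 18 mm high, standing on the chassis floor at the front left, near chassis (-90, +125) mm; origin centre of its underside; bystander
- cap_loose: loose blue capacitor, 18 mm across, 30 mm high, standing on the chassis floor at the front right, near chassis (-85, -150) mm; origin centre of its underside; bystander
- cleaner: red spray can, 66 mm across, 170 mm high, on the bench to the right; origin centre of its underside; bystander
- polish: white and blue bottle, 56 mm across, 130 mm high, on the bench to the right; origin centre of its underside; bystander
- driver: screwdriver with red handle lying on the bench to the left; bystander
- tape: yellow roll of tape, 90 mm across, 19 mm high, on the bench to the right; origin centre of its underside; bystander
- screw_dish: steel dish, 80 mm across, 22 mm high, on the bench to the left; origin centre of its underside; bystander

How it is judged (in metres and radians):
On the way, in this order (a step that is already met when the one before it is completed fails the run):
1. the can lies flat against the rail, still well short of the bay (x of can_mid in the frame of seat above -0.003 m and angle between the y axis of can_mid and the y axis of seat, either way round below 0.07 rad and y of can_mid in the frame of seat below -0.045 m), for 0.1 s.
2. the can, still along the rail, is entering the bay (x of can_mid in the frame of seat above -0.005 m and angle between the y axis of can_mid and the y axis of seat, either way round below 0.12 rad and y of can_mid in the frame of seat between -0.035 and -0.005 m), for 0.02 s.
At the end, for the whole second after the job is handed in: the can stands at rest on the chassis floor in the corner bay, within 2.5 mm of the end stop and within 2.5 mm of the rail, square to the rail within 0.05 rad, and is let go (x of can_mid in the frame of seat between -0.0025 and 0.002 m and y of can_mid in the frame of seat between -0.0025 and 0.002 m and angle between the y axis of can_mid and the y axis of seat, either way round below 0.05 rad and angle between can_mid's own z axis and vertical below 0.05 rad and z of can_mid in the frame of seat below 0.002 m); the robot touches nothing.
It fails at once if the can was lifted or tipped (z of can_mid in the frame of seat above 0.006 m or angle between can_mid's own z axis and vertical above 0.2 rad).
It fails at once if a loose thing beside the work was disturbed (distance of any of knob_loose, cap_loose from where it was at the start of the episode above 0.012 m or distance of any of cleaner, polish, tape, screw_dish from where it was at the start of the episode above 0.015 m or distance of driver from where it was at the start of the episode above 0.02 m).
It also fails if it takes over 48 s, if anything falls off the work surface, if the arm or the gripper's body presses on something with over 40 N, if the wrist force passes 120 N, or if a joint passes its speed limit or range.

## Robot

A 6-joint arm with a two-finger parallel gripper is mounted at the origin on the work surface. World frame = base frame: x ahead of the robot, y to its left, z up, the work surface at z = 0. Lengths are in mm, angles in rad, forces in N, time in s.
With the tool pointing down it reaches from about 400 to 925 mm from the base axis. Payload 3.4 kg.
Tool frame: the origin (TCP) lies between the finger pads; the fingertips stand 19 mm ahead of it and the grasp point (between the pads) is the TCP (manip.finger_overhang is the distance from the TCP to the fingertips, in mm); z points along the fingers, y is the line along which they close (so a half turn about z gives the same grasp; the last joint's range is limited). The gripper opens to 85 mm and grips with 20 to 120 N. Pads are 22 mm wide; open, the fingers measure 114 mm over their backs; the gripper's body (76 mm by 85 mm) begins 54 mm behind the grasp point. The pads swing forward as they close: fully open they stand 13 mm farther back than shut.
Start: joints at [-1.286, 0.307, 1.506, -0, 1.328, -0.073], TCP at [201.35, -538.6, 250.305] pointing down, gripper open.
Joint ranges: [-3.12, 3.12], [-1.05, 2.28], [0.14, 2.33], [-1.42, 4.57], [0.1, 2.73], [-2.68, 2.68]. Speed limits (rad/s): [2.57, 2.57, 3.14, 3.14, 3.14, 3.14].

## Interface

Orientations are given as a unit quaternion [w, x, y, z].
In Python, from workcell import status, vision, workorder, manip gives the robot as it stands.
- The arm moves only by the tool jog_arm, never from a script. Its argument "series" is a list of rows, each a list of 7 numbers: the shift along the tool's x, y, z scaled (see below), then the turn, a rotation vector about the tool's x, y, z scaled (see below), then the gripper's target within -1 to 1 (fully open at 1, half-way at 0, shut at -1). A call has 1 to 5 rows; each row shifts and turns the commanded pose from where the row before left it, along the tool's axes as they then stand; what a row does not reach is not made up. The controller multiplies each number of a shift by 0.2 m and each number of a turn by 90 degrees. A row lasts 1/8 s, in which the tool goes at most 62.5 mm and 10.7 degrees, less where a joint would pass 70% of its speed; a pose out of reach is approached as far as the arm can. A call with a number of a shift or a turn outside -1 to 1 is refused whole. A call with a gripper value outside its range is refused whole. The fingers move at their own pace and stop on an object; the grip force is fixed at half the most. Time passes only in rows, so rows that do not move let the fingers close. It gives the time, the measured TCP pose, the force, the opening and the grip force at its end, in the units of the state.
- status.sense(): the state, without advancing time (a new reading comes with each control period).
- vision.read_camera(name): name is "side" or "top" or "wrist"; returns the picture (400x640x3 uint8, red, green, blue); there is no depth.
- vision.camera_model(name): a dict with "fx", "fy", "cx", "cy" (pixels), "world_from_camera" (4x4, takes a point from camera to world coordinates). Camera axes: x right, y up, looking along -z (the intrinsics and any distortion apply to the point x, -y, -z); pixel columns grow to the right and rows downward; lengths in mm; the calibration is good to about 2 mm. A picture is of the moment at which its call begins: read the wrist's pose just before it. camera_model takes no time and is no camera call; for the wrist camera it gives the pose at the moment of the call.
- workorder.finish_job(): hands the job in; it is judged then, once.
The state is a dict: "time": time; "q": joint angles; "joint_velocities": joint speeds; "effort": joint torques, N m; "position": TCP position; "ee_rot": TCP orientation; "contact_force": force on the tool from outside, world axes, zero at the start; "moment": the same for the moment, N m; "opening": finger opening in mm; "finger_force": force on a finger pad.
Only numpy, scipy, OpenCV 4.12 (cv2) and the standard library are available. Lean on these libraries where they do the work, as an engineer would, in place of code of your own. Each camera call takes 0.05 s, during which the arm holds its last target. There are 200 camera calls.

## Working session

There is one attempt and no reset: what is moved stays moved. The work goes in short steps, Python scripts to look and compute and a tool call to move; the robot and the scene stay as the last step left them, time stands still between calls to the robot, and variables do not carry over. Pictures are saved under pics/ and viewed, at most 10 in all, crops included, and the job is handed in when it is done.

Besides the shell and the picture viewer there is one more tool, called as name(argument=value, ...), one argument or row to a line, values as JSON. jog_arm: Moves the arm, as the interface text tells. Its arguments: {"type":"object","properties":{"series":{"type":"array"}},"required":["series"]}

```bash
mkdir -p pics; ls
python3 - <<'E'
from workcell import status, vision, workorder, manip
import cv2,numpy as np
print(status.sense())
for n in ("top","side"):
    im=vision.read_camera(n); cv2.imwrite(f"pics/{n}0.png",im[:,:,::-1]); m=vision.camera_model(n)
    print(n,{k:(np.round(v,3).tolist() if hasattr(v,'__len__') and not isinstance(v,str) else v) for k,v in m.items()})
E
```

```text
pics
{'time': 0.0, 'q': array([-1.28649967e+00,  3.07556498e-01,  1.50767422e+00,  5.81317274e-06,
        1.32840715e+00, -7.35109760e-02]), 'joint_velocities': array([ 1.05482167e-03, -2.25648177e-03, -9.29017519e-04,  6.78414907e-04,
       -6.29766854e-05, -3.17878426e-03]), 'effort': array([-9.42107581e-04, -4.57549989e+01, -2.51914859e+01, -2.43670083e-04,
        1.32046390e-02, -3.17718779e-06]), 'position': array([ 201.16384097, -537.95519927,  249.39014791]), 'ee_rot': array([-1.01722849e-03,  9.84038961e-01,  1.77950209e-01, -1.04770671e-04]), 'contact_force': array([-0.57750033, -0.08869643, -0.52445568]), 'moment': array([0.01061372, 0.00454316, 0.01307091]), 'finger_force': 0.0, 'opening': 85.40231746575104}
top {'fx': 457.74538278964076, 'fy': 457.74538278964076, 'cx': 315.49483776814367, 'cy': 201.04600039875865, 'world_from_camera': [[0.001, 0.988, -0.152, 282.694], [-1.0, -0.0, -0.006, -24.591], [-0.006, 0.152, 0.988, 1652.238], [0.0, 0.0, 0.0, 1.0]]}
side {'fx': 504.87315155906106, 'fy': 504.87315155906106, 'cx': 308.64321641178225, 'cy': 200.2569132243042, 'world_from_camera': [[0.723, 0.455, -0.519, -214.767], [-0.69, 0.477, -0.544, -806.179], [-0.0, 0.752, 0.659, 998.451], [0.0, 0.0, 0.0, 1.0]]}
```

View pics/top0.png

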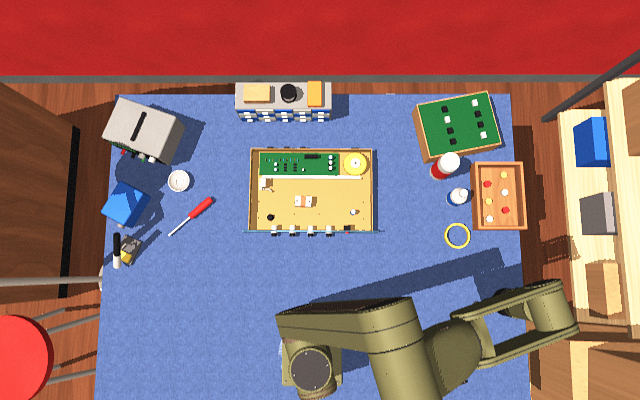

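View pics/side0.png

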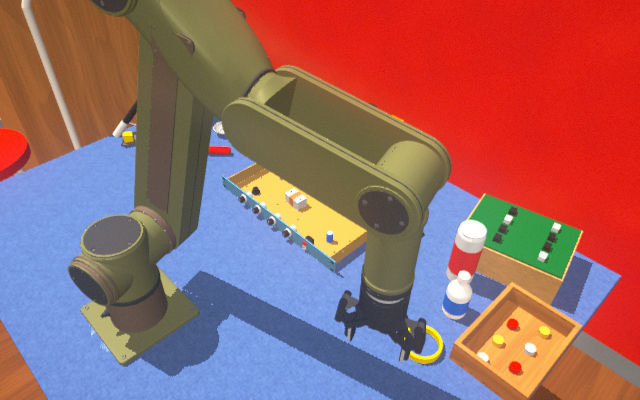

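The top picture shows the chassis at about (249–377, 148–233), the can at (303,201), the knob at (270,217) and the capacitor at (353,212). The side view is blocked in part by the arm. I'll take rough positions from these, then look with the wrist camera.

```bash
cat > h.py <<'E'
from workcell import status, vision
import cv2,numpy as np
from scipy.spatial.transform import Rotation as R
def ray(m,uv,z):
    T=np.array(m["world_from_camera"]); uv=np.atleast_2d(uv).astype(float)
    d=np.c_[(uv[:,0]-m["cx"])/m["fx"],-(uv[:,1]-m["cy"])/m["fy"],-np.ones(len(uv))]@T[:3,:3].T
    return T[:3,3]+d*((z-T[2,3])/d[:,2])[:,None]
def proj(m,p):
    T=np.array(m["world_from_camera"]); c=(np.atleast_2d(p)-T[:3,3])@T[:3,:3]
    return np.c_[m["cx"]-m["fx"]*c[:,0]/c[:,2], m["cy"]+m["fy"]*c[:,1]/c[:,2]]
def tool():
    s=status.sense(); return s["position"],R.from_quat(np.roll(s["ee_rot"],-1)).as_matrix()
E
python3 - <<'E'
from h import *
m=vision.camera_model("top"); print([k for k in m])
print(ray(m,[[303,201]],33).round(), ray(m,[[249,149],[377,149],[377,232],[249,232]],42).round(),ray(m,[[270,217],[353,212],[264,184]],20).round())
p,r=tool();print(r.round(3)); w=vision.camera_model("wrist");T=np.array(w["world_from_camera"]);print(r.T@(T[:3,3]-p),(r.T@T[:3,:3]).round(3),w["fx"],w["cx"],w["cy"])
E
```

```text
['fx', 'fy', 'cx', 'cy', 'world_from_camera']
[[532.  29.  33.]] [[ 721.  226.   42.]
 [ 721. -238.   42.]
 [ 420. -232.   42.]
 [ 420.  219.   42.]] [[ 476.  148.   20.]
 [ 494. -150.   20.]
 [ 596.  172.   20.]]
[[ 0.937  0.35  -0.001]
 [ 0.35  -0.937  0.002]
 [ 0.    -0.002 -1.   ]]
[  83.34887011   -0.14447909 -122.23613365] [[-0.001  0.946  0.323]
 [ 1.     0.002 -0.   ]
 [-0.001  0.323 -0.946]] 294.0778688800805 316.83869865211256 201.47922747139023
```

jog_arm(
  series=[
    [0.234, -0.174, 0, 0, 0, 0, -1],
    [0.234, -0.174, 0, 0, 0, 0, -1],
    [0.234, -0.174, 0, 0, 0, 0, -1],
    [0.234, -0.174, 0, 0, 0, 0, -1],
    [0.234, -0.174, 0, 0, 0, 0, -1],
  ],
)

```text
time: 0.72
position: [360.1, -291.9, 250.1]
ee_rot: [-0.0, 0.984, 0.178, -0.0]
contact_force: [1.1, -0.4, -0.6]
opening: -0.1
finger_force: 0.0
```

jog_arm(
  series=[
    [0.234, -0.174, 0, 0, 0, 0, -1],
    [0.234, -0.174, 0, 0, 0, 0, -1],
    [0.234, -0.174, 0, 0, 0, 0, -1],
    [0.234, -0.174, 0, 0, 0, 0, -1],
    [0.234, -0.174, 0, 0, 0, 0, -1],
  ],
)

```text
time: 1.35
position: [518.4, -47.0, 250.1]
ee_rot: [0.0, 0.984, 0.178, -0.0]
contact_force: [0.4, -0.6, 0.1]
opening: 0.2
finger_force: 0.0
```

jog_arm(
  series=[
    [0.234, -0.174, 0, 0, 0, 0, -1],
    [0, 0, 0, 0, 0, 0.114, -1],
    [0, 0, 0, 0, 0, 0.114, -1],
    [0, 0, 0, 0, 0, 0, -1],
    [0, 0, 0, 0, 0, 0, -1],
  ],
)

```text
time: 1.98
position: [549.3, 0.1, 250.1]
ee_rot: [-0.0, 1.0, 0.001, -0.0]
contact_force: [-0.2, 0.0, 0.1]
opening: -0.1
finger_force: 0.0
```

Run:
```python
from h import *
from workcell import manip
p,r=tool();print(status.sense()['time'],p,r.round(3),status.sense()['q'].round(2),[a for a in dir(manip) if a[0]!='_'],manip.finger_overhang)
np.save('m1.npy',vision.camera_model("wrist"),allow_pickle=True)
im=vision.read_camera("wrist");cv2.imwrite("pics/w1.png",im[:,:,::-1])
```

```text
1.975 [5.49250934e+02 1.34631184e-01 2.50090976e+02] [[ 1.     0.002 -0.001]
 [ 0.002 -1.     0.   ]
 [-0.001 -0.    -1.   ]] [-0.08  0.27  1.56  0.    1.31  1.49] ['Unreachable', 'finger_overhang'] 19.0
```

View pics/w1.png

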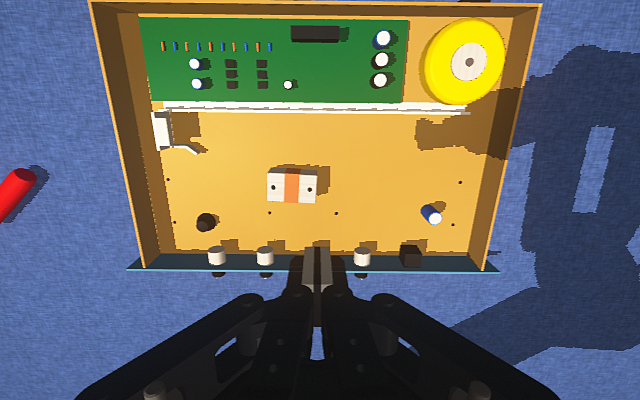

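Everything is visible: rail from (163,103) to (470,113), end stop near (160,130), can top around (268–318, 170–203), knob (205,222), capacitor (432,214). I'll enlarge it to read off edges.

Run:
```python
import cv2
im=cv2.imread("pics/w1.png")
a=cv2.resize(im[90:220,140:330],None,fx=4,fy=4,interpolation=cv2.INTER_CUBIC)
cv2.imwrite("pics/w1c.png",a)
hsv=cv2.cvtColor(im,cv2.COLOR_BGR2HSV)
import numpy as np
# rail: bright unsaturated; per-column lower/upper bounds
for u in range(175,470,25):
    rows=[v for v in range(95,122) if hsv[v,u,1]<60 and hsv[v,u,2]>120]
    print(u,rows[:1],rows[-1:], [tuple(int(c) for c in hsv[v,u]) for v in range(104,114,2)] if u in(225,375) else '')
```

```text
175 [101] [111] 
200 [101] [111] 
225 [102] [111] [(21, 7, 255), (0, 0, 255), (16, 58, 162), (0, 0, 255), (24, 122, 248)]
250 [102] [111] 
275 [102] [112] 
300 [102] [112] 
325 [103] [112] 
350 [103] [112] 
375 [103] [113] [(30, 2, 255), (21, 13, 254), (17, 58, 164), (18, 62, 152), (30, 1, 255)]
400 [103] [113] 
425 [103] [113] 
450 [105] [113]
```

View pics/w1c.png

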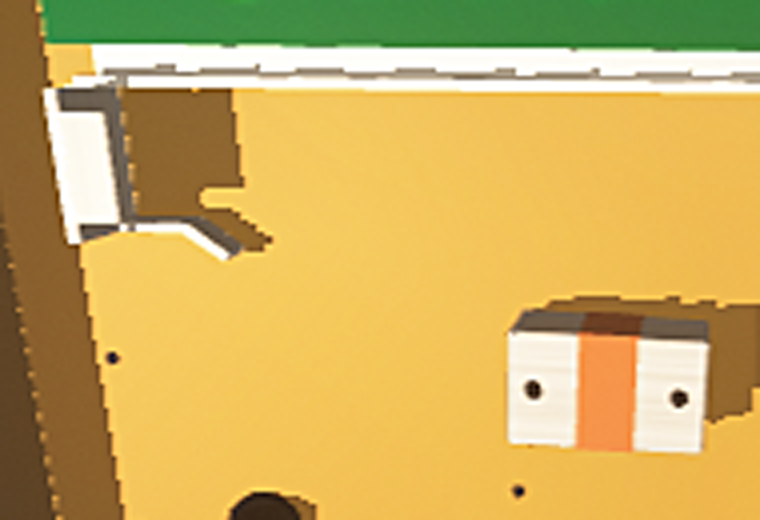

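The crop shows the can's top face with corners near full-image (267,173), (317,174), (316,203), (267.5,201), the rail's top front edge at row ~112, and the stop's top at (153–170, 112–150).

```bash
cat >> h.py <<'E'
def rail_line(im,m,u0,u1,v0,v1):
    # lowest white->gold crossing of saturation, subpixel, per column
    s=cv2.cvtColor(im,cv2.COLOR_RGB2HSV)[:,:,1].astype(float); pts=[]
    for u in range(u0,u1,3):
        c=s[v0:v1,u]; k=np.where((c[:-1]<75)&(c[1:]>=75))[0]
        if len(k): k=k[-1]; pts.append([u,v0+k+(75-c[k])/(c[k+1]-c[k])+0.0])
    P=ray(m,pts,19)[:,:2]
    vx,vy,x0,y0=cv2.fitLine(P.astype(np.float32),cv2.DIST_HUBER,0,.01,.01).ravel()
    a=np.arctan2(-vx,vy) if vy>0 else np.arctan2(vx,-vy)
    e=(P-[x0,y0])@[-vy,vx]
    return a,np.array([x0,y0]),e.std()
def can_top(im,m):
    hsv=cv2.cvtColor(im,cv2.COLOR_RGB2HSV); h,s,v=cv2.split(hsv)
    white=((s<50)&(v>150)); cop=((h<14)&(s>110)&(v>190))
    k=(white|cop).astype(np.uint8); k=cv2.morphologyEx(k,cv2.MORPH_CLOSE,np.ones((5,5)))
    cs,_=cv2.findContours(k,cv2.RETR_EXTERNAL,cv2.CHAIN_APPROX_NONE); out=[]
    for c in cs:
        mm=np.zeros_like(k); cv2.drawContours(mm,[c],-1,1,-1)
        if (cop&(mm>0)).sum()>80 and cv2.contourArea(c)>500:
            P=ray(m,c[:,0,:],33)[:,:2]
            (cx,cy),(w,l),a=cv2.minAreaRect(P.astype(np.float32)); b=cv2.boxPoints(((cx,cy),(w,l),a))
            e=b[1]-b[0]; f=b[2]-b[1]; L=e if np.hypot(*e)>np.hypot(*f) else f
            L=L if L[1]>0 else -L
            out.append((np.array([cx,cy]),sorted((w,l)),np.arctan2(-L[0],L[1])))
    return out
E
python3 - <<'E'
from h import *
m=np.load('m1.npy',allow_pickle=True).item(); im=cv2.imread("pics/w1.png")[:,:,::-1].copy()
a,p0,sd=rail_line(im,m,180,440,98,122); print("rail",a,p0,sd)
print(can_top(im,m)); print(ray(m,[[267,173],[316.75,174.25],[315.75,203],[267.5,200.75]],33).round(1))
print("rail ends",ray(m,[[160,109.5],[470,113.5]],19).round(1))
print("lip/stop top R edge", ray(m,[[165,112],[170,147],[151,112],[158,150]],39).round(1))
print("cheek tip,corner", ray(m,[[198,154],[187,146]],17).round(1))
print("walls", ray(m,[[90,2],[543,4]],42).round(1),"panel",ray(m,[[127,269],[500,271]],44).round(1))
print("knob,cap",ray(m,[[204,218]],21).round(1),ray(m,[[429,211]],33).round(1))
E
```

```text
rail -0.008905486 [619.8404   -12.239256] 0.1445466121795317
[(array([534.05187988,  31.00940323]), [35.81019973754883, 58.00148010253906], np.float32(-0.060833286))]
[[5.522e+02 5.900e+01 3.300e+01]
 [5.508e+02 3.000e-01 3.300e+01]
 [5.148e+02 1.400e+00 3.300e+01]
 [5.177e+02 6.020e+01 3.300e+01]]
rail ends [[ 623.3  180.    19. ]
 [ 619.2 -176.3   19. ]]
lip/stop top R edge [[621.3 164.9  39. ]
 [583.5 165.5  39. ]
 [621.2 180.   39. ]
 [580.2 179.6  39. ]]
cheek tip,corner [[571.9 143.9  17. ]
 [581.5 155.8  17. ]]
walls [[ 722.7  218.8   42. ]
 [ 721.5 -218.2   42. ]] panel [[ 429.1  242.9   44. ]
 [ 426.3 -235.1   44. ]]
knob,cap [[490.1 145.3  21. ]] [[ 504.4 -138.2   33. ]]
```

Rail, stop and cheek agree with the drawing to within 1–2 mm. The chassis is turned −0.009 rad, with its origin at about (575, 1.5), so the seat is at about (603.3, 146.3). The can is at (534, 30.5). I'll go down in front of the can.

jog_arm(
  series=[
    [-0.15, -0.077, 0, 0, 0, 0, -0.6],
    [-0.15, -0.077, 0, 0, 0, 0.006, -0.6],
    [0, 0, 0.3, 0, 0, 0, -0.6],
    [0, 0, 0.3, 0, 0, 0, -0.6],
    [0, 0, 0.25, 0, 0, 0, -0.6],
  ],
)

```text
time: 2.65
position: [489.1, 30.9, 79.0]
ee_rot: [-0.0, 1.0, -0.004, 0.0]
contact_force: [-0.0, -1.2, -0.7]
opening: 17.1
finger_force: 0.0
```

jog_arm(
  series=[
    [0, 0, 0.1, 0, 0, 0, -0.6],
    [0, 0, 0.1, 0, 0, 0, -0.6],
    [0, 0, 0.05, 0, 0, 0, -0.6],
    [0, 0, 0, 0, 0, 0, -0.6],
    [0, 0, 0, 0, 0, 0, -0.6],
  ],
)

```text
time: 3.28
position: [490.1, 31.0, 31.0]
ee_rot: [0.0, 1.0, -0.005, 0.001]
contact_force: [0.7, -0.1, 0.8]
opening: 16.9
finger_force: 0.0
```

Run:
```python
from h import *
p,r=tool();print(p,r.round(3))
im=vision.read_camera("wrist");cv2.imwrite("pics/w2.png",im[:,:,::-1])
```

```text
[490.14960928  30.98043437  31.00547442] [[ 1.    -0.01   0.001]
 [-0.01  -1.    -0.   ]
 [ 0.001  0.    -1.   ]]
```

View pics/w2.png

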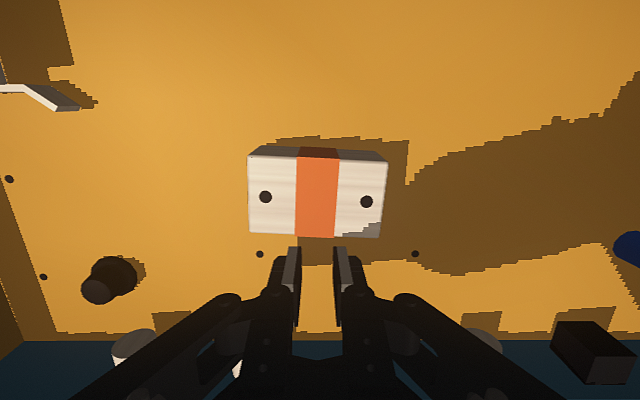

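The fingers are centred in front of the can (can 248–388 px wide, fingers at 318 ± 45). Pushing now.

jog_arm(
  series=[
    [0.06, 0, 0, 0, 0, 0, -0.6],
    [0.06, 0, 0, 0, 0, 0, -0.6],
    [0.06, 0, 0, 0, 0, 0, -0.6],
    [0.06, 0, 0, 0, 0, 0, -0.6],
    [0.06, 0, 0, 0, 0, 0, -0.6],
  ],
)

```text
time: 3.95
position: [550.3, 30.5, 30.2]
ee_rot: [-0.0, 1.0, -0.005, -0.0]
contact_force: [-1.2, 0.1, 1.1]
opening: 17.3
finger_force: 0.8
```

jog_arm(
  series=[
    [0.04, 0, 0, 0, 0, 0, -0.6],
    [0.03, 0, 0, 0, 0, 0, -0.6],
    [0.02, 0, 0, 0, 0, 0, -0.6],
    [0, 0, 0, 0, 0, 0, -0.6],
  ],
)

```text
time: 4.45
position: [568.1, 30.3, 30.3]
ee_rot: [0.0, 1.0, -0.005, 0.0]
contact_force: [-0.1, 0.3, 0.1]
opening: 16.9
finger_force: 0.0
```

jog_arm(
  series=[
    [0.01, 0, 0, 0, 0, 0, -0.6],
    [0.01, 0, 0, 0, 0, 0, -0.6],
    [0.01, 0, 0, 0, 0, 0, -0.6],
    [0, 0, 0, 0, 0, 0, -0.6],
  ],
)

```text
time: 4.95
position: [572.9, 30.2, 30.2]
ee_rot: [0.0, 1.0, -0.005, -0.001]
contact_force: [-2.7, 0.2, 1.4]
opening: 16.9
finger_force: 1.2
```

Run:
```python
from h import *
m=vision.camera_model("wrist"); im=vision.read_camera("wrist");cv2.imwrite("pics/w3.png",im[:,:,::-1]); print(can_top(im,m))
```

```text
[(array([603.11395264,  31.35734749]), [34.21503448486328, 58.229618072509766], np.float32(-0.010318473))]
```

View pics/w3.png

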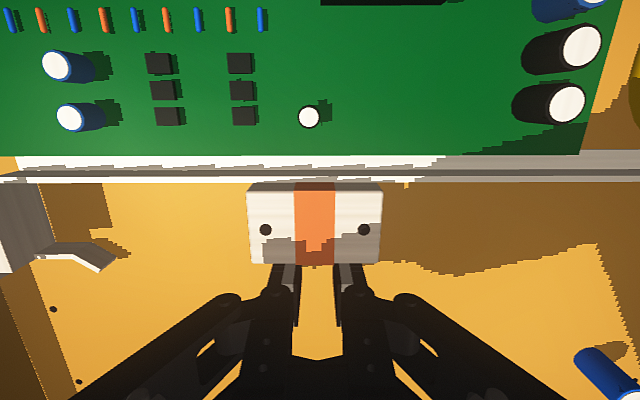

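The can is square with the rail (−0.010 against −0.009 rad) and close to it, rail lower edge at row ~182 and can rear top edge at ~190. I'll press on until the force rises.

jog_arm(
  series=[
    [0.01, 0, 0, 0, 0, 0, -0.6],
    [0.005, 0, 0, 0, 0, 0, -0.6],
    [0, 0, 0, 0, 0, 0, -0.6],
  ],
)

```text
time: 5.38
position: [573.0, 30.3, 30.0]
ee_rot: [-0.0, 1.0, -0.005, -0.003]
contact_force: [-8.6, 0.3, 5.5]
opening: 17.1
finger_force: 4.0
```

The can is hard on the rail (8.6 N, TCP stopped at x=573, as expected). Backing off and going round to the can's right end.

jog_arm(
  series=[
    [-0.1, 0, 0, 0, 0, 0, -1],
    [-0.1, 0, 0, 0, 0, 0, -1],
    [0, 0.15, 0, 0, 0, 0, -1],
    [0, 0.15, 0, 0, 0, 0, -1],
    [0, 0, 0, 0, 0, 0, -1],
  ],
)

```text
time: 6.0
position: [537.5, -31.1, 30.6]
ee_rot: [0.0, 1.0, -0.006, 0.001]
contact_force: [-1.2, 0.5, 0.2]
opening: -0.1
finger_force: 0.0
```

Run:
```python
from h import *
m=vision.camera_model("wrist"); im=vision.read_camera("wrist");cv2.imwrite("pics/w4.png",im[:,:,::-1]); print(tool()[0],can_top(im,m))
```

```text
[537.0717617  -30.07779278  30.53653324] [(array([606.9262085 , -31.67771149]), [45.403621673583984, 245.0880584716797], np.float32(-0.003810223))]
```

View pics/w4.png

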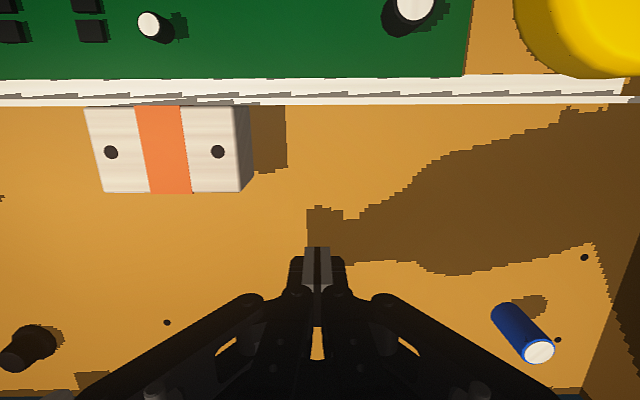

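The can sits flat on the rail (rail edge at row ~105), with its right end at column ~245 and the fingertip clear at (317,280). I'll move in behind the end and push left.

jog_arm(
  series=[
    [0.16, 0, 0, 0, 0, 0, -1],
    [0.16, 0, 0, 0, 0, 0, -1],
    [0, 0, 0, 0, 0, 0, -1],
    [0, -0.05, 0, 0, 0, 0, -1],
    [0, -0.05, 0, 0, 0, 0, -1],
  ],
)

```text
time: 6.68
position: [598.4, -8.8, 30.0]
ee_rot: [-0.0, 1.0, -0.005, -0.001]
contact_force: [-0.3, -0.5, -1.0]
opening: 0.1
finger_force: 0.3
```

jog_arm(
  series=[
    [0, -0.05, 0, 0, 0, 0, -1],
    [0, -0.06, 0, 0, 0, 0, -1],
    [0, -0.06, 0, 0, 0, 0, -1],
    [0, -0.05, 0, 0, 0, 0, -1],
    [0, -0.02, 0, 0, 0, 0, -1],
  ],
)

```text
time: 7.3
position: [600.3, 38.7, 30.3]
ee_rot: [0.0, 1.0, -0.004, -0.0]
contact_force: [-1.7, -2.8, 1.2]
opening: 0.1
finger_force: 1.1
```

Run:
```python
from h import *
m=vision.camera_model("wrist"); im=vision.read_camera("wrist");cv2.imwrite("pics/w5.png",im[:,:,::-1]); print(tool()[0],can_top(im,m))
```

```text
[600.48922462  38.91486011  30.30342924] [(array([603.74542236,  84.52600098]), [34.59917068481445, 53.044334411621094], np.float32(-0.010862296))]
```

View pics/w5.png

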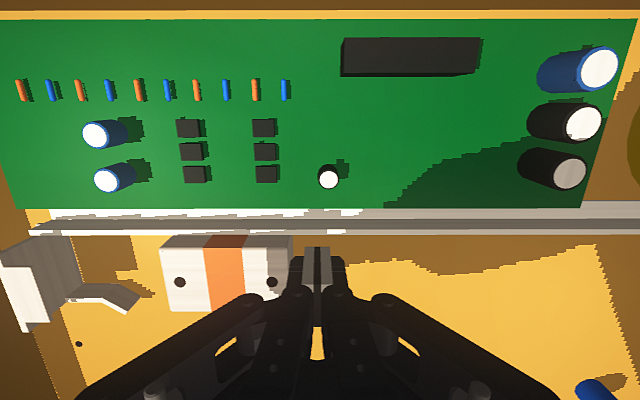

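The can is still square to the rail (−0.011 rad), its left end at column ~162 heading for the bay mouth at ~(150,295). Carrying on.

jog_arm(
  series=[
    [0, -0.05, 0, 0, 0, 0, -1],
    [0, -0.05, 0, 0, 0, 0, -1],
    [0, -0.05, 0, 0, 0, 0, -1],
    [0, -0.05, 0, 0, 0, 0, -1],
    [0, -0.04, 0, 0, 0, 0, -1],
  ],
)

```text
time: 7.98
position: [601.1, 86.9, 30.3]
ee_rot: [-0.0, 1.0, -0.005, 0.0]
contact_force: [-0.4, -1.1, 0.2]
opening: -0.2
finger_force: 0.6
```

jog_arm(
  series=[
    [0, -0.03, 0, 0, 0, 0, -1],
    [0, -0.02, 0, 0, 0, 0, -1],
    [0, -0.02, 0, 0, 0, 0, -1],
    [0, -0.01, 0, 0, 0, 0, -1],
  ],
)

```text
time: 8.48
position: [601.2, 102.1, 30.3]
ee_rot: [0.0, 1.0, -0.005, 0.0]
contact_force: [-0.2, -0.9, -0.2]
opening: -0.2
finger_force: 0.7
```

jog_arm(
  series=[
    [0, -0.015, 0, 0, 0, 0, -1],
    [0, -0.015, 0, 0, 0, 0, -1],
    [0, -0.01, 0, 0, 0, 0, -1],
  ],
)

```text
time: 8.85
position: [601.3, 105.2, 30.4]
ee_rot: [0.004, 1.0, -0.003, -0.0]
contact_force: [0.5, -21.8, 2.3]
opening: -0.2
finger_force: 10.9
```

jog_arm(
  series=[
    [0, -0.01, 0, 0, 0, 0, -1],
    [0, -0.01, 0, 0, 0, 0, -1],
    [0, 0, 0, 0, 0, 0, -1],
  ],
)

```text
time: 9.22
position: [601.2, 105.4, 30.5]
ee_rot: [0.006, 1.0, -0.003, -0.001]
contact_force: [-0.6, -28.9, 2.9]
opening: 0.2
finger_force: 14.9
```

A hard stop at y=105.3, where the end stop was expected. Backing off, then lifting to look.

jog_arm(
  series=[
    [0, 0.05, 0, 0, 0, 0, -1],
    [0, 0.1, 0, 0, 0, 0, -1],
    [0, 0, -0.3, 0, 0, 0, -1],
    [-0.1, 0, -0.3, 0, 0, 0, -1],
    [0, -0.1, 0, 0, 0, 0, -1],
  ],
)

```text
time: 9.85
position: [584.0, 103.8, 154.9]
ee_rot: [-0.001, 1.0, -0.006, 0.005]
contact_force: [0.2, 0.1, -0.5]
opening: -0.3
finger_force: 0.0
```

jog_arm(
  series=[
    [0, -0.15, 0, 0, 0, 0, -1],
    [0, -0.1, 0, 0, 0, 0, -1],
    [0, 0, 0, 0, 0, 0, -1],
    [0, 0, 0, 0, 0, 0, -1],
  ],
)

```text
time: 10.35
position: [581.6, 153.8, 148.8]
ee_rot: [0.0, 1.0, -0.005, -0.001]
contact_force: [-0.3, -1.1, -0.4]
opening: -0.1
finger_force: 0.0
```

Run:
```python
from h import *
m=vision.camera_model("wrist"); im=vision.read_camera("wrist"); print(tool()[0],can_top(im,m),rail_line(im,m,300,500,100,200))
np.save('m6.npy',m,allow_pickle=True); cv2.imwrite("pics/w6full.png",im[:,:,::-1])
u,v=proj(m,[603,146,33])[0].astype(int); print(u,v)
y0,x0=max(v-75,0),max(u-100,0); print(x0,y0)
cv2.imwrite("pics/w6.png",cv2.resize(im[y0:y0+150,x0:x0+200,::-1],None,fx=4,fy=4,interpolation=cv2.INTER_CUBIC))
```

```text
[581.69249978 153.55451509 148.91114799] [(array([493.90466309, 418.63635254]), [18.828628540039062, 169.4913787841797], np.float32(0.75693697)), (array([606.09899902,  40.67287445]), [57.297115325927734, 297.00115966796875], np.float32(-0.0015129267))] (np.float32(-0.01001902), array([620.6926  ,  68.658066], dtype=float32), np.float64(13.84732740412364))
325 179
225 104
```

View pics/w6.png

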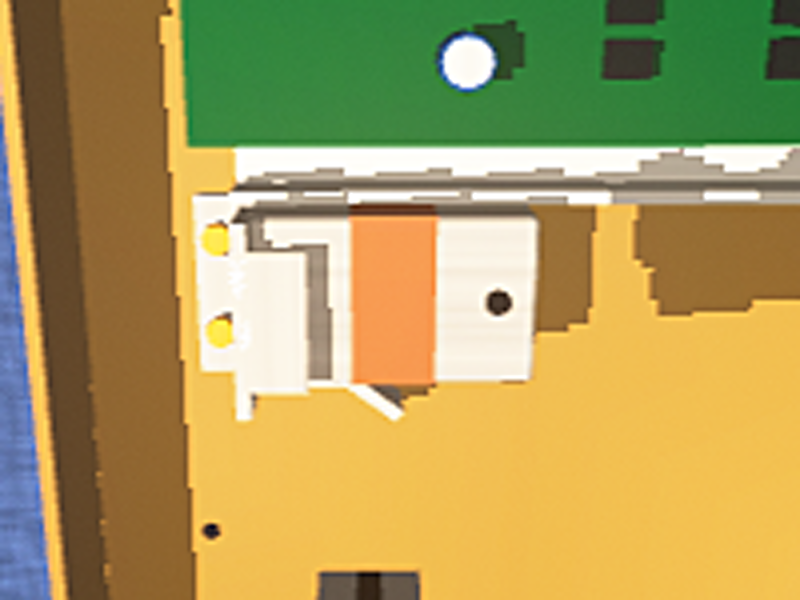

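The can is in the bay under the lip: rear top edge at crop row ~212, right end at columns 530–538, front edge at row ~381. I'll check those edges against the seat.

Run:
```python
from h import *
m=np.load('m6.npy',allow_pickle=True).item()
f=lambda a:np.array([225,104])+np.array(a)/4-0.375
print("corners rr,fr",ray(m,[f((538,213)),f((530,381))],33).round(1))
print("rear edge",ray(m,[f((350,212)),f((530,213))],33).round(1),"front edge",ray(m,[f((350,385)),f((525,381))],33).round(1))
print("rail edge",ray(m,[f((620,205)),f((780,206))],19).round(1))
print("copper mid",ray(m,[f((393,298))],33).round(1),"lip R edge",ray(m,[f((328,300)),f((308,300))],37.5).round(1))
```

```text
corners rr,fr [[621.6 119.   33. ]
 [585.6 119.4  33. ]]
rear edge [[622.2 157.2  33. ]
 [621.6 120.7  33. ]] front edge [[585.1 157.8  33. ]
 [585.6 120.5  33. ]]
rail edge [[620.5  99.5  19. ]
 [619.9  65.   19. ]]
copper mid [[604.1 148.6  33. ]] lip R edge [[605.  161.9  37.5]
 [605.  166.   37.5]]
```

```bash
python3 -c "
from workcell import workorder; print(workorder.finish_job())"
```

```text
the job is handed in; nothing more can be done
None
```

I pushed the can flat against the rail, then slid it left into the corner bay until it met a hard stop. The last picture shows it within about 1 mm of home and square to the rail; I handed the job in at about 10 s, but no verdict came back.

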